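# Seat a stone colonnette shaft in the V-block under the drill bridge and hold it down

### The arm

A 6-joint arm with a two-finger parallel gripper is mounted at the origin on the work surface. World frame = base frame: x ahead of the robot, y to its left, z up, the work surface at z = 0. Lengths are in m, angles in degrees, forces in N, time in s.
With the tool pointing down it reaches from about 0.225 to 0.875 m from the base axis. Payload 3.4 kg.
Tool frame: the origin (TCP) lies at the very end of the fingers, on their centre line; the grasp point (between the pads) lies 19 mm behind it; z points along the fingers, y is the line along which they close (so a half turn about z gives the same grasp; the last joint's range is limited). The gripper opens to 85 mm and grips with 20 to 120 N. Pads are 22 mm wide; open, the fingers measure 114 mm over their backs; the gripper's body (76 mm by 85 mm) begins 54 mm behind the grasp point. The pads swing forward as they close: fully open they stand 13 mm farther back than shut.
Start: joints at [59.874, 15.808, 86.224, -0, 77.962, -6.933], TCP at [0.226, 0.529, 0.231] pointing down, gripper open.
Joint ranges: [-165.64, 165.64], [-43.16, 119.46], [12.63, 154.43], [-67.54, 247.53], [6.08, 155.33], [-154.97, 154.97]. Speed limits (degrees/s): [147.25, 147.25, 180, 180, 180, 180].

### API

Orientations are given as a 3x3 rotation matrix whose columns are the frame's x, y, z axes.
In Python, from bench import env gives the robot as it stands.
- The arm moves only by the shell command python3 steer.py 'ROWS' [FORCE]. ROWS is a JSON list that holds a single list of rows (three levels of brackets), with 1 to 20 rows, each of 5 numbers: dx, dy, dz in units of 25 mm, then a turn about the tool's z in degrees, then the finger opening in m; each row is the pose to reach, as a shift and turn from the pose commanded when the command began, along the tool's axes at that moment; what a row does not reach only later rows make up. A row lasts 1/10 s, in which the tool goes at most 0.05 m and 8.59 degrees, less where a joint would pass 70% of its speed; a pose out of reach is approached as far as the arm can. The fingers move at their own pace and stop on an object; FORCE is the grip in N (left out, the last holds). Time passes only in rows, so rows that do not move let the fingers close. It prints the time, the measured TCP pose, the force, the opening and the grip force at its end. Input that does not fit is refused with a message, and nothing moves.
- env.observe(): the state, without advancing time (a new reading comes with each control period).
- env.camera(name): name is "scene" or "top"; returns (picture, depth): 384x512x3 uint8, red, green, blue; 384x512 float32, m along the optical axis (not along the pixel's ray), 0 where there is no reading.
- env.camera_model(name): a dict with "camera_matrix" (3x3 intrinsics, pixels), "position" and "rotation" of the camera in the world. Camera axes: x right, y down, z forward; pixel columns grow to the right and rows downward; lengths in m; the calibration is good to about 2 mm. A picture is of the moment at which its call begins. camera_model takes no time and is no camera call.
- env.job_done(): hands the job in; it is judged then, once.
The state is a dict: "time": time; "joint_positions": joint angles; "joint_velocities": joint speeds; "effort": joint torques, N m; "eef_pos": TCP position; "orientation": TCP orientation; "ft_force": force on the tool from outside, world axes, zero at the start; "moment": the same for the moment, N m; "width": finger opening in m; "gripper_force": force on a finger pad.
Only numpy, scipy, OpenCV 4.12 (cv2) and the standard library are available. Lean on these libraries where they do the work, as an engineer would, in place of code of your own. Each camera call takes 0.05 s, during which the arm holds its last target. There are 200 camera calls.

### The job

Take the round stone shaft off its rack, lay it lengthwise in the V-block of the drilling jig and slide it along the V under the steel bridge until its end meets the wooden stop. Then press it down firmly, with a push of about 15 newtons, so that it bears on both sloping faces of the V, and finish like that, still gripping or pressing it: do not let go. Do not drop or ram the stone, and leave the other things on the bench where they are.

Things in the scene. Friction and masses are not known exactly. Their poses are not given: they have to be found in the camera images.
- shaft: plain round shaft of pale limestone, 50 mm diameter, 150 mm long, about 0.6 kg, lying on the rack at the start; both ends are alike. Its x axis runs along the shaft; origin on the underside as built, midway along it (it turns with the shaft, so use shaft_center)
- shaft_center (a point): centre of the shaft, on its axis, midway along it
- rack: fixed plywood board, 170 x 100 mm, 15 mm high, with two laths (8 mm wide, 5 mm high, 33 mm apart) along its x axis, between which the shaft lies with its axis 40 mm above the table. Origin: centre of its underside
- jig: fixed wooden drilling jig, base 190 x 96 mm. Origin on the table, mid-length of the V; x axis: level, the sliding direction. V from x = -75 to 75 mm, open above and at its -x end; steel bridge over it at x = 20 to 50 mm (opening 64 mm wide, underside 96.5, top 106.5, drill bush on top to 114.5 mm above the table); wooden stop, face at x = 75 mm, 56 mm wide, 90 mm high
- cheek_left: waxed, slippery wooden sloping face of the V on the jig's +y side: 150 mm long, 45 degrees, from 7 to 22 mm beside the jig's x axis; upper edge 52 mm above the table, outside it falls at 45 degrees to 45 mm at 29 mm beside the axis; the base board beside it is 18 mm high. Origin: same as the jig's
- cheek_right: the other sloping face of the V, its mirror image on the jig's -y side. Origin: same as the jig's
- seat (a point): where the shaft's centre is when it is seated in the V with its end at the stop: 65.4 mm above the table, over the jig's origin; axes as the jig's. Then the shaft has 6 mm of air under the bridge
- stop_face (a point): point on the stop's face at the height of the seated shaft's axis, 75 mm along the jig's x from seat
- flat_chisel: bystander: wood-handled stone chisel lying towards the far side, about 220 mm long, 26 mm high. Origin on the table where handle and steel meet
- claw_chisel: bystander: dark-handled stone chisel lying towards the far right, about 220 mm long, 26 mm high. Origin on the table where handle and steel meet
- mallet: bystander: round wooden mallet standing on its head at the left, 88 mm across, 200 mm high. Origin: centre of its underside
- square_offcut: bystander: square stone bar lying between rack and jig, 85 x 44 x 44 mm. Origin: centre of its underside
- round_stub: bystander: small round stone stub standing upright in front of the robot, 32 mm across, 60 mm high. Origin: centre of its underside
- dust_brush: bystander: red dust brush lying bristles down at the right, 270 mm long, 46 mm high. Origin: on the table where handle and head meet

How it is judged (in metres and radians):
On the way, in this order (a step that is already met when the one before it is completed fails the run):
1. the shaft is lifted clear of the rack (distance between shaft_center and rack above 0.07 m), for 0.1 s.
2. the shaft lies along the V with its leading end under the bridge (x of shaft_center in the frame of seat above -0.045 m and y of shaft_center in the frame of seat between -0.006 and 0.006 m and z of shaft_center in the frame of seat below 0.007 m and angle between the x axis of shaft and the x axis of jig, either way round below 0.1 rad), for 0.1 s.
At the end, for the whole second after the job is handed in: shaft seated in the V: centre within 4 mm of the stop position along the jig, 3 mm sideways and in height, axis within 2 degrees of the jig's; over 7 N on each sloping face (its weight alone gives at most 5 N, a 15 N push about 14 N); fingers on it, and it is still (x of shaft_center in the frame of seat between -0.004 and 0.003 m and y of shaft_center in the frame of seat between -0.003 and 0.003 m and z of shaft_center in the frame of seat between -0.004 and 0.003 m and angle between the x axis of shaft and the x axis of jig, either way round below 0.035 rad and contact force between shaft and cheek_left above 7 N and contact force between shaft and cheek_right above 7 N and contact force between the fingers and shaft above 3 N and linear speed of shaft below 0.02 m/s); the arm keeps its last pose, push and grip.
It fails at once if the shaft is dropped or rammed: more than 90 N on one face of the V, or 180 N on the whole jig (contact force between shaft and cheek_left above 90 N or contact force between shaft and cheek_right above 90 N or contact force between shaft and jig above 180 N).
It fails at once if a bystander is moved more than 30 mm (distance of any of flat_chisel, claw_chisel, mallet, square_offcut, round_stub, dust_brush from where it was at the start of the episode above 0.03 m).
It also fails if it takes over 48 s, if anything falls off the work surface, if the arm or the gripper's body presses on something with over 40 N, if the wrist force passes 120 N, or if a joint passes its speed limit or range.

## Working session

There is one attempt and no reset: what is moved stays moved. The work goes in short steps, Python scripts to look and compute and a shell command to move; the robot and the scene stay as the last step left them, time stands still between calls to the robot, and variables do not carry over. Pictures are saved under pics/ and viewed, at most 10 in all, crops included, and the job is handed in when it is done.

```bash
ls; mkdir -p pics
python3 - <<'E'
from bench import env
import cv2,numpy as np
for n in ("top","scene"):
    p,d=env.camera(n); cv2.imwrite(f"pics/{n}0.png",p[:,:,::-1]); np.savez(f"{n}0.npz",p=p,d=d); m=env.camera_model(n); print(n,m)
print(env.observe())
E
```

```text
bench.py
pics
steer.py
top {'camera_matrix': array([[441.22371209,   0.        , 253.76746623],
       [  0.        , 441.22371209, 190.06054822],
       [  0.        ,   0.        ,   1.        ]]), 'position': array([ 0.45392724, -0.00406797,  1.3664513 ]), 'rotation': array([[-1.68457365e-03, -9.97498756e-01,  7.06639528e-02],
       [-9.99729748e-01,  4.14872857e-05, -2.32471409e-02],
       [ 2.31860625e-02, -7.06840173e-02, -9.97229250e-01]])}
scene {'camera_matrix': array([[403.12693581,   0.        , 253.1857135 ],
       [  0.        , 403.12693581, 190.40412842],
       [  0.        ,   0.        ,   1.        ]]), 'position': array([1.15207951, 0.6643723 , 0.71433341]), 'rotation': array([[-0.76091706,  0.37369463, -0.53043148],
       [ 0.64884441,  0.4351062 , -0.62424637],
       [-0.00248349, -0.81916721, -0.5735494 ]])}
{'time': 0.1, 'joint_positions': array([ 5.98737971e+01,  1.58440078e+01,  8.62885693e+01,  5.84068887e-04,
        7.79605816e+01, -6.93073926e+00]), 'joint_velocities': array([-0.0352189 , -0.08682182, -0.14886871,  0.10271842, -0.071959  ,
        0.02656646]), 'effort': array([ 2.11316445e-03, -4.17698514e+01, -2.46406531e+01, -4.84715338e-05,
        5.78864798e-03, -3.49675122e-05]), 'eef_pos': array([0.22622215, 0.52812273, 0.23052191]), 'orientation': array([[-9.19165601e-01,  3.93870434e-01, -8.24684663e-04],
       [ 3.93871243e-01,  9.19164556e-01, -1.40129368e-03],
       [ 2.06092763e-04, -1.61284052e-03, -9.99998678e-01]]), 'ft_force': array([-0.01936905,  0.17775697, -0.65287633]), 'moment': array([ 0.01701595,  0.03868864, -0.03755118]), 'gripper_force': 0.0, 'width': 0.0852392703520902}
```

View pics/top0.png

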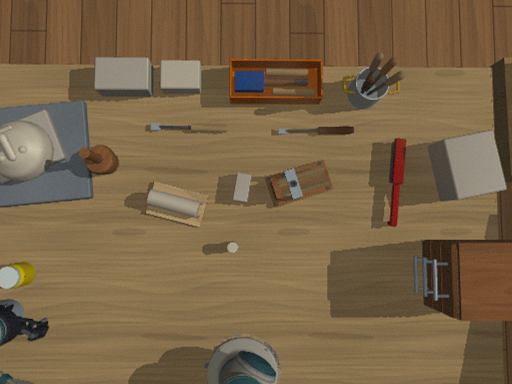

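View pics/scene0.png

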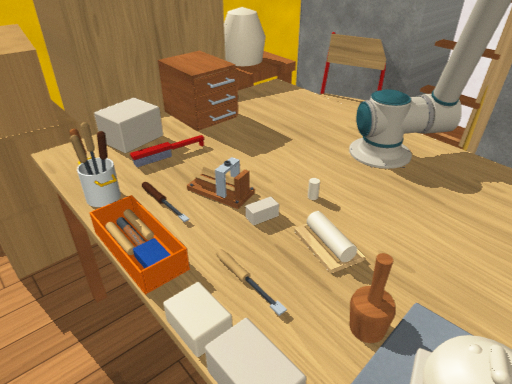

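The shaft lies on its rack at top-view (175,201). The jig is at (300,183), with its bridge at (292,183). Its stop is at the left end (275,191) and the V opens to the right, so jig +x points roughly to world +y. I'll measure both now.

```bash
cat > h.py <<'E'
import numpy as np,cv2
from bench import env
def cloud(n,d):
    m=env.camera_model(n);K=m["camera_matrix"];v,u=np.mgrid[:384,:512]
    c=np.dstack([(u-K[0,2])/K[0,0]*d,(v-K[1,2])/K[1,1]*d,d])
    return c@m["rotation"].T+m["position"]
def plane(n,uv,z):
    m=env.camera_model(n);K=m["camera_matrix"]
    r=np.c_[np.atleast_2d(uv),np.ones(len(np.atleast_2d(uv)))]@np.linalg.inv(K).T@m["rotation"].T
    return m["position"]+r*((z-m["position"][2])/r[:,2])[:,None]
def rect(P):
    (c,s,a)=cv2.minAreaRect((P[:,:2]*1000).astype(np.float32)); a=a if s[0]>s[1] else a+90
    return np.round(c,1),np.round(s,1),round((a)%180,1)
E
python3 - <<'E'
from h import *
for n in ("top","scene"):
    z=np.load(n+"0.npz");p=z["p"].astype(int);C=cloud(n,z["d"])
    X,Y,Z=C[...,0],C[...,1],C[...,2]
    t=(abs(X-.45)<.1)&(abs(Y)<.05)&(Z<.01)&(Z>-.02); print(n,"table z",np.median(Z[t]))
    bright=p.min(2)>130
    # shaft
    s=(abs(Y-.22)<.13)&(abs(X-.42)<.12)&(Z>.045)&(Z<.08)&bright
    print("shaft",s.sum(),rect(C[s]),"zmax",np.percentile(Z[s],98))
    q=(abs(Y-.22)<.14)&(abs(X-.42)<.12)&(Z>.009)&(Z<.08)
    print("rack+",rect(C[q]))
    j=(abs(Y+.13)<.13)&(abs(X-.47)<.09)
    for lo,hi in((.01,.13),(.04,.06),(.08,.093),(.098,.109),(.11,.125)):
        k=j&(Z>lo)&(Z<hi)&((Y<-.06)); 
        if k.sum()>5: print("jig",lo,hi,k.sum(),rect(C[k]),np.median(Z[k]))
E
python3 - <<'E'
import cv2
for n,(x,y,w,h) in {"top":(255,145,90,75),"scene":(170,135,120,90)}.items():
    i=cv2.imread(f"pics/{n}0.png")[y:y+h,x:x+w]
    cv2.imwrite(f"pics/{n}crop.png",cv2.resize(i,None,fx=6,fy=6,interpolation=cv2.INTER_CUBIC))
E
```

```text
top table z 0.0007785589948147154
shaft 307 (array([513.8, 204.2]), array([146.4,  21.5]), 74.3) zmax 0.06963922812487046
rack+ (array([419.6, 219. ]), array([239.3, 249.2]), 91.7)
jig 0.01 0.13 804 (array([ 475.3, -169.5]), array([169.5, 180.5]), 90.0) 0.04224830072731711
jig 0.04 0.06 152 (array([ 538.6, -160.5]), array([ 42.7, 147.9]), 90.0) 0.04794057173797317
jig 0.08 0.093 83 (array([ 532.4, -107.8]), array([66.7, 32. ]), 49.2) 0.08977601783815592
jig 0.098 0.109 106 (array([ 541.6, -151.9]), array([42.5, 30.2]), 16.6) 0.10609108955727053
jig 0.11 0.125 35 (array([ 543.1, -151. ]), array([42.2, 26.1]), 23.3) 0.11229481826987575
scene table z 0.0014229314018602834
shaft 802 (array([511.9, 206.9]), array([153.5,  46.8]), 78.3) zmax 0.06714799850610259
rack+ (array([508.7, 202.3]), array([185.6,  64.2]), 88.9)
jig 0.01 0.13 524 (array([ 537.9, -128.2]), array([60. , 88.5]), 102.5) 0.06177542785363466
jig 0.04 0.06 118 (array([ 539.9, -127.8]), array([38.7, 86.4]), 91.4) 0.04883593734509656
jig 0.08 0.093 85 (array([ 539.5, -119.1]), array([39.6, 69.9]), 90.3) 0.08940267522738576
jig 0.098 0.109 65 (array([ 542.4, -150. ]), array([40.5, 32.1]), 17.5) 0.10735913189421298
jig 0.11 0.125 10 (array([ 545.1, -151.1]), array([36.6, 22.6]), 73.2) 0.11456878336941761
```

View pics/topcrop.png

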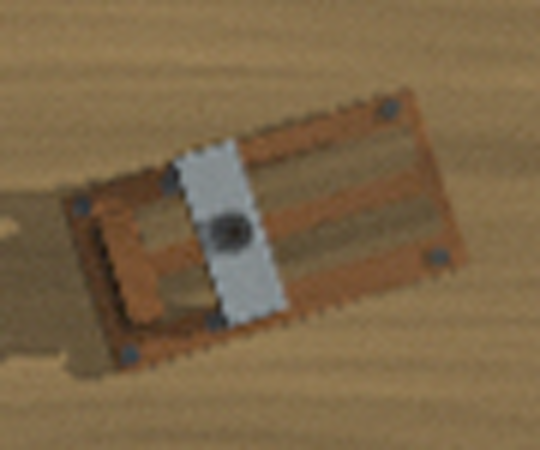

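Run:
```python
from h import *
def ang(P):
    q=P[:,:2]-P[:,:2].mean(0); d=np.linalg.svd(q,full_matrices=False)[2][0]; d=d*np.sign(d[1]); return d,np.degrees(np.arctan2(d[1],d[0]))
def box(P):
    b=cv2.boxPoints(cv2.minAreaRect((P[:,:2]*1000).astype(np.float32))); e=[b[1]-b[0],b[2]-b[1]]; l=max(e,key=np.linalg.norm)
    return np.round(b.mean(0),1),[round(float(np.linalg.norm(x)),1) for x in e],round(float(np.degrees(np.arctan2(l[1],l[0]))%180),2)
for n in ("top","scene"):
    z=np.load(n+"0.npz");p=z["p"].astype(int);C=cloud(n,z["d"]);X,Y,Z=C[...,0],C[...,1],C[...,2]
    bright=p.min(2)>125
    s=(abs(Y-.205)<.11)&(abs(X-.51)<.09)&(Z>.03)&(Z<.08)&bright
    s=cv2.erode(s.astype(np.uint8),np.ones((2,2)))>0
    print(n,"shaft",s.sum(),box(C[s]),ang(C[s]),"ztop",np.percentile(Z[s],95))
    # crest: highest points
    t=s&(Z>np.percentile(Z[s],95)-.006); print(" crest",t.sum(),box(C[t]),ang(C[t]))
    k=(abs(Y-.2)<.13)&(abs(X-.5)<.09)&(Z>.010)&(Z<.03);print(" rack",box(C[k]))
    j=(abs(Y+.165)<.13)&(abs(X-.535)<.085)&(Y<-.06)
    sat=(p.max(2)-p.min(2))
    for nm,k in(("base",j&(Z>.009)&(Z<.03)),("cheek",j&(Z>.04)&(Z<.06)),("stop",j&(Z>.086)&(Z<.094)&(sat>40)),("bridge",j&(Z>.102)&(Z<.118)&(sat<40))):
        k=cv2.morphologyEx(k.astype(np.uint8),cv2.MORPH_OPEN,np.ones((2,2)))>0
        nn,L,st,_=cv2.connectedComponentsWithStats(k.astype(np.uint8))
        if nm!="cheek" : k=L==1+np.argmax(st[1:,4])
        print(" ",nm,k.sum(),box(C[k]),round(float(np.median(Z[k])),4))
print("base corners", (B:=plane("top",[(265.5,178.3),(323.3,160),(332.8,189.2),(274.7,207)],.018))[:,:2].round(4).tolist(),box(B))
# bridge & shaft by colour mask on plane
z=np.load("top0.npz");p=z["p"].astype(int)
def comp(m,u,v):
    L=cv2.connectedComponents(m.astype(np.uint8))[1];l=L[v-6:v+7,u-6:u+7];l=np.bincount(l[l>0]).argmax();return np.argwhere(L==l)[:,::-1].astype(float)
g=comp((p[...,2]>110)&(p[...,2]>=p[...,0]-5),292,183);print("bridge col",len(g),box(plane("top",g,.1065)))
g=comp((p.min(2)>120),175,201);print("shaft col",len(g),box(plane("top",g,.04)),plane("top",g,.05).mean(0))
```

```text
top shaft 312 (array([511.8, 202.5], dtype=float32), [21.5, 144.4], 74.82) (array([0.27500381, 0.96144314]), np.float64(74.03775874153045)) ztop 0.06878123801490321
 crest 213 (array([511.4, 202.6], dtype=float32), [20.2, 144.4], 75.11) (array([0.27098961, 0.96258227]), np.float64(74.27683738488906))
 rack (array([484.5, 203.9], dtype=float32), [144.3, 175.3], 75.24)
  base 539 (array([ 550.2, -129. ], dtype=float32), [299.3, 99.9], 109.17) 0.0181
  cheek 455 (array([ 570.4, -187.5], dtype=float32), [152.8, 57.3], 107.86) 0.0468
  stop 87 (array([501.4, -71.6], dtype=float32), [157.1, 50.8], 143.04) 0.0902
  bridge 289 (array([532.6, -81.9], dtype=float32), [203.7, 86.5], 112.32) 0.1072
scene shaft 962 (array([516.4, 209. ], dtype=float32), [49.8, 148.4], 79.87) (array([0.21394111, 0.97684656]), np.float64(77.64658805162918)) ztop 0.06648856487129627
 crest 454 (array([513.4, 210. ], dtype=float32), [32.0, 146.4], 75.03) (array([0.25407127, 0.9671855 ]), np.float64(75.28143955344835))
 rack (array([508.7, 201.9], dtype=float32), [101.7, 170.9], 75.73)
  base 505 (array([ 587.4, -144.9], dtype=float32), [193.6, 107.4], 133.54) 0.019
  cheek 390 (array([872.6, 201. ], dtype=float32), [164.1, 1069.8], 50.19) 0.0473
  stop 81 (array([ 497.6, -132.4], dtype=float32), [29.5, 180.4], 36.04) 0.0905
  bridge 195 (array([826.9, 197.6], dtype=float32), [62.9, 1136.1], 51.97) 0.1074
base corners [[0.5857, -0.0716], [0.6426, -0.2506], [0.5521, -0.2788], [0.4975, -0.0995]] (array([ 569.4, -175.1], dtype=float32), [187.8, 94.8], 107.3)
bridge col 237 (array([ 562.1, -146.2], dtype=float32), [28.3, 82.7], 18.04)
shaft col 483 (array([514.3, 207.7], dtype=float32), [30.3, 151.4], 74.82) [0.51403459 0.20549527 0.05      ]
```

Run:
```python
from h import *
a=np.radians(107.4);R=np.array([[np.cos(a),np.sin(a)],[-np.sin(a),np.cos(a)]]);o=np.array([.5715,-.178])
def ext(P): return [round(float(v)*1000,1) for v in np.r_[np.percentile(P,2,0),np.percentile(P,98,0)]]
for n in ("top","scene"):
    z=np.load(n+"0.npz");C=cloud(n,z["d"]);J=(C[...,:2]-o)@R.T;x,y,Z=J[...,0],J[...,1],C[...,2]
    w=(abs(x)<.125)&(abs(y)<.065)
    for nm,k in(("base",w&(Z>.012)&(Z<.024)),("stop",w&(Z>.086)&(Z<.094)&(x>.06)),("bridge",w&(Z>.102)&(Z<.109)&(x<.06)),("bush",w&(Z>.1115)&(Z<.118))):
        P=J[k]; b=cv2.minAreaRect((P*1000).astype(np.float32)); print(n,nm,k.sum(),"ext",ext(P),"rect",np.round(b[0],1),np.round(b[1],1),round(b[2],1))
    # V ridge lines: cheek upper edges y vs x
    for sx in(-.06,-.03,0):
        k=w&(abs(x-sx)<.012)&(Z>.049)&(Z<.056); print("  ridge",sx,np.round(y[k&(y>0)].mean()*1000,1),np.round(y[k&(y<0)].mean()*1000,1))
s=plane("top",[(255+125/6,145+203/6),(255+162/6,145+312/6)],.09)[:,:2];print("stop face pts in jig guess",((s-o)@R.T*1000).round(1))
```

```text
top base 680 ext [-89.0, -47.2, 98.2, 47.4] rect [4.3 0.1] [189.8  96. ] 0.2
top stop 103 ext [74.8, -26.9, 91.6, 26.7] rect [83.1  0. ] [55.4 17.8] 88.8
top bridge 202 ext [19.3, -40.3, 48.3, 40.7] rect [33.8 -0.2] [30.4 83.9] 0.4
top bush 43 ext [24.6, -25.5, 48.0, 35.4] rect [36.6  2.4] [24.4 77. ] 0.7
  ridge -0.06 22.8 -21.0
  ridge -0.03 21.8 -21.4
  ridge 0 22.5 -21.1
scene base 506 ext [-85.2, -51.1, 99.9, 38.4] rect [ 4.8 -5.8] [193.3  95.7] 1.6
scene stop 83 ext [74.9, -30.0, 93.1, 25.1] rect [83.5 -1.9] [57.2 19.5] 89.6
scene bridge 140 ext [19.9, -44.1, 50.8, 38.0] rect [35.  -3.1] [85.6 32.3] 89.3
scene bush 25 ext [27.9, -12.0, 43.2, 4.4] rect [36.  -4.4] [16.4 16.4] 55.6
  ridge -0.06 16.9 -26.9
  ridge -0.03 17.1 -27.8
  ridge 0 nan -25.9
stop face pts in jig guess [[ 74.6 -29.3]
 [ 73.6  26.5]]<stdin>:11: RuntimeWarning: Mean of empty slice.
  ret = ret.dtype.type(ret / rcount)
```

```bash
cat > go.py <<'E'
import sys
from h import *
def to(x,y,z,yaw):
    s=env.observe();R=s["orientation"];d=R.T@(np.array([x,y,z])-s["eef_pos"])
    y0=np.degrees(np.arctan2(R[1,0],R[0,0])); t=-((yaw-y0+180)%360-180)
    print("t",s["time"],"pos",s["eef_pos"].round(4),"yaw",y0.round(2),"F",s["ft_force"].round(1),"M",s["moment"].round(2),"w",round(s["width"],4),"grip",round(s["gripper_force"],1),"tilt",R[:2,2].round(4)); print("MOVE",d.round(4),round(t,2))
if __name__=="__main__": to(*map(float,sys.argv[1:]))
E
python3 go.py .5056 .1808 .15 75.2
```

```text
t 0.1 pos [0.2262 0.5281 0.2305] yaw 156.8 F [-0.   0.2 -0.7] M [ 0.02  0.04 -0.04] w 0.0852 grip 0.0 tilt [-0.0008 -0.0014]
MOVE [-0.3936 -0.2091  0.0808] 81.6
```

The manual's scale: shifts go in units of 25 mm. Converting my numbers, -0.3936 m is -15.744, -0.2091 m is -8.364.

```bash
python3 steer.py '[[[-8,-4.2,0.8,40,0.085],[-15.744,-8.364,3.232,81.6,0.085],[-15.744,-8.364,3.232,81.6,0.085],[-15.744,-8.364,3.232,81.6,0.085],[-15.744,-8.364,3.232,81.6,0.085],[-15.744,-8.364,3.232,81.6,0.085],[-15.744,-8.364,3.232,81.6,0.085],[-15.744,-8.364,3.232,81.6,0.085],[-15.744,-8.364,3.232,81.6,0.085],[-15.744,-8.364,3.232,81.6,0.085],[-15.744,-8.364,3.232,81.6,0.085],[-15.744,-8.364,3.232,81.6,0.085],[-15.744,-8.364,3.232,81.6,0.085]]]' 60; python3 go.py .5056 .1808 .028 75.2
```

```text
time: 1.4
eef_pos: [0.5052, 0.1822, 0.1506]
orientation: [[0.253, 0.967, -0.0], [0.967, -0.253, 0.0], [0.0, -0.0, -1.0]]
ft_force: [-0.2, 0.6, -0.8]
width: 0.0847
gripper_force: 0.0
t 1.4 pos [0.5052 0.1822 0.1506] yaw 75.35 F [-0.2  0.6 -0.8] M [ 0.    0.01 -0.03] w 0.0847 grip 0.0 tilt [-0.0002  0.0003]
MOVE [-0.0013  0.0008  0.1226] 0.15
```

Scaled: 0.08 m is 3.2, 0.122 m is 4.88.

```bash
python3 steer.py '[[[0,0,1.6,0,0.085],[-0.04,0.04,3.2,0,0.085],[-0.04,0.04,4.2,0,0.085],[-0.04,0.04,4.88,0,0.085],[-0.04,0.04,4.88,0,0.085],[-0.04,0.04,4.88,0,0.07],[-0.04,0.04,4.88,0,0.06],[-0.04,0.04,4.88,0,0.05],[-0.04,0.04,4.88,0,0.04],[-0.04,0.04,4.88,0,0.04],[-0.04,0.04,4.88,0,0.04],[-0.04,0.04,4.88,0,0.04]]]' 80; python3 go.py .5056 .1808 .028 75.2
```

```text
time: 2.6
eef_pos: [0.5062, 0.1807, 0.0302]
orientation: [[0.255, 0.967, 0.0], [0.967, -0.255, 0.001], [0.001, 0.0, -1.0]]
ft_force: [-3.1, 1.8, 7.6]
width: 0.0478
gripper_force: 81.2
t 2.6 pos [0.5062 0.1807 0.0302] yaw 75.2 F [-3.1  1.8  7.6] M [0.23 0.62 0.11] w 0.0478 grip 81.2 tilt [0.0004 0.0012]
MOVE [-0.0001 -0.0006  0.0022] 0.0
```

```bash
python3 steer.py '[[[0,0,-0.4,0,0.04],[0,0,-1.2,0,0.04],[0,0,-2.4,0,0.04],[0,0,-3.6,0,0.04],[0,0,-4.6,0,0.04],[0,0,-5.2,0,0.04],[0,0,-5.2,0,0.04],[0,0,-5.2,0,0.04]]]'
python3 - <<'E'
from h import *
for n,(x,y,w,h) in {"top":(115,140,130,100),"scene":(260,150,130,100)}.items():
    p,d=env.camera(n);np.savez(n+"1.npz",p=p,d=d);cv2.imwrite(f"pics/{n}1.png",cv2.resize(p[y:y+h,x:x+w,::-1],None,fx=5,fy=5))
E
python3 go.py .5056 .1808 .16 75.2
```

```text
time: 3.4
eef_pos: [0.506, 0.1798, 0.1581]
orientation: [[0.255, 0.967, -0.001], [0.967, -0.255, -0.0], [-0.001, -0.001, -1.0]]
ft_force: [-0.8, -0.3, -6.1]
width: 0.0475
gripper_force: 84.0
t 3.5 pos [0.5054 0.1797 0.1571] yaw 75.2 F [ 0.  -0.4 -6.3] M [-0.17  0.04  0.04] w 0.0473 grip 84.0 tilt [-0.0031 -0.0008]
MOVE [ 0.0011 -0.0001 -0.0029] 0.0
```

View pics/scene1.png

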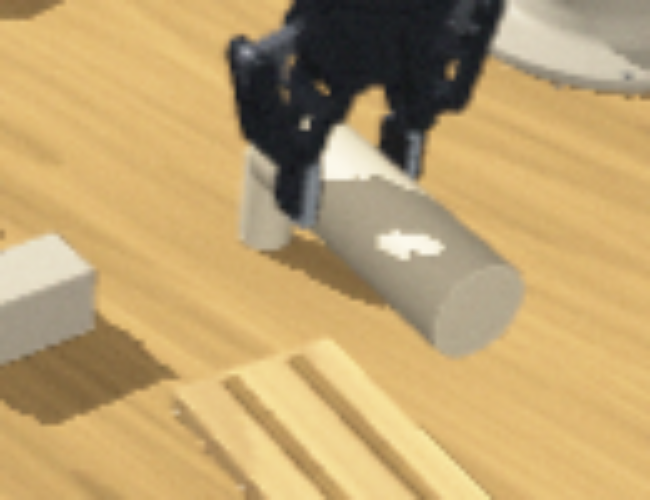

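The shaft is held and its leading end (crop 480,310) is clear of the rack. Next I'll measure its droop and its pose in the hand.

```bash
cat > sh.py <<'E'
from h import *
from scipy.optimize import least_squares
import sys
def fit(n,f,yaw,c,lo=-.12,hi=.12,r=.05):
    "cylinder (r=25mm) fit to the depth points around c; local frame x along yaw"
    z=np.load(f);C=cloud(n,z["d"]);a=np.radians(yaw);R=np.array([[np.cos(a),np.sin(a),0],[-np.sin(a),np.cos(a),0],[0,0,1]])
    J=(C-np.array(c))@R.T;p=z["p"].astype(int)
    k=(J[...,0]>lo)&(J[...,0]<hi)&(np.hypot(J[...,1],J[...,2])<r)&(p.max(2)-p.min(2)<60)&(p.min(2)>75)
    k=cv2.erode(k.astype(np.uint8),np.ones((3,3)))>0
    P=J[k]
    def res(q):return np.hypot(P[:,1]-q[0]-q[1]*P[:,0],P[:,2]-q[2]-q[3]*P[:,0])-.025
    s=least_squares(res,[0,0,0,0],loss="soft_l1",f_scale=.002)
    g=abs(s.fun)<.005; X=P[g,0]
    print(n,len(P),g.sum(),"y0 %.4f yaw %.2f z0 %.4f pitch %.2f"%(s.x[0],np.degrees(s.x[1]),s.x[2],np.degrees(s.x[3])),"x",np.percentile(X,[1,99]).round(4),"rms",np.std(s.fun[g]).round(4))
E
python3 - <<'E'
from sh import *
for n in("scene","top"):
  fit(n,n+"0.npz",75.2,[.512,.205,.04]); fit(n,n+"1.npz",75.2,[.512,.205,.167])
E
```

```text
scene 918 804 y0 0.0034 yaw 0.58 z0 0.0009 pitch -0.03 x [-0.0652  0.0769] rms 0.0014
scene 852 715 y0 0.0015 yaw 1.40 z0 0.0008 pitch -1.39 x [-0.0356  0.0765] rms 0.0014
top 674 640 y0 0.0042 yaw 0.22 z0 0.0005 pitch 0.39 x [-0.0734  0.0701] rms 0.0021
top 142 130 y0 -0.0024 yaw -4.01 z0 0.0004 pitch -1.09 x [-0.0751 -0.0511] rms 0.002
```

```bash
python3 go.py .6014 -.2693 .160 107.5
```

```text
t 3.5 pos [0.5054 0.1797 0.1571] yaw 75.2 F [ 0.  -0.4 -6.3] M [-0.17  0.04  0.04] w 0.0473 grip 84.0 tilt [-0.0031 -0.0008]
MOVE [-0.4096  0.2075 -0.0029] -32.3
```

```bash
python3 steer.py '[[[-0.4,0.2,-0.12,-1,0.04],[-1.2,0.6,-0.12,-3,0.04],[-2.4,1.2,-0.12,-5,0.04],[-3.8,1.92,-0.12,-8,0.04],[-5.2,2.64,-0.12,-10,0.04],[-6.6,3.36,-0.12,-13,0.04],[-8,4.04,-0.12,-16,0.04],[-9.4,4.76,-0.12,-19,0.04],[-10.8,5.48,-0.12,-22,0.04],[-12.2,6.2,-0.12,-25,0.04],[-13.6,6.88,-0.12,-27,0.04],[-14.8,7.48,-0.12,-29,0.04],[-15.6,7.92,-0.12,-31,0.04],[-16.12,8.16,-0.12,-32,0.04],[-16.384,8.3,-0.12,-32.3,0.04],[-16.384,8.3,-0.12,-32.3,0.04],[-16.384,8.3,-0.12,-32.3,0.04]]]' 100; python3 go.py .6014 -.2693 .088 107.5
```

```text
time: 5.2
eef_pos: [0.6022, -0.2678, 0.1606]
orientation: [[-0.301, 0.954, -0.002], [0.954, 0.301, 0.002], [0.002, -0.001, -1.0]]
ft_force: [0.6, 0.0, -6.3]
width: 0.0466
gripper_force: 108.5
t 5.2 pos [ 0.6022 -0.2678  0.1606] yaw 107.5 F [ 0.6  0.  -6.3] M [-0.11 -0.06  0.01] w 0.0466 grip 108.5 tilt [-0.0016  0.0018]
MOVE [-0.0013 -0.0011  0.0726] 0.0
```

Now I'll lower to a hover just above the V, staying short of the bridge, and look.

```bash
python3 steer.py '[[[0,0,0.8,0,0.04],[-0.04,-0.04,1.6,0,0.04],[-0.04,-0.04,2.32,0,0.04],[-0.04,-0.04,2.8,0,0.04],[-0.04,-0.04,2.904,0,0.04],[-0.04,-0.04,2.904,0,0.04],[-0.04,-0.04,2.904,0,0.04]]]'; python3 go.py .6014 -.2693 .088 107.5
python3 - <<'E'
from sh import *
for n,(x,y,w,h) in {"top":(255,130,110,90),"scene":(150,110,150,110)}.items():
    p,d=env.camera(n);np.savez(n+"2.npz",p=p,d=d);cv2.imwrite(f"pics/{n}2.png",cv2.resize(p[y:y+h,x:x+w,::-1],None,fx=5,fy=5))
    a=np.radians(107.5);c=np.array([.5725,-.1777])-.07*np.array([np.cos(a),np.sin(a)])
    fit(n,n+"2.npz",107.5,[*c,.098],-.1,.085,.033)
E
```

```text
time: 5.9
eef_pos: [0.6028, -0.2702, 0.09]
orientation: [[-0.301, 0.954, 0.002], [0.954, 0.301, -0.001], [-0.001, 0.001, -1.0]]
ft_force: [-0.7, -0.3, -6.3]
width: 0.0471
gripper_force: 108.9
t 5.9 pos [ 0.6028 -0.2702  0.09  ] yaw 107.52 F [-0.7 -0.3 -6.3] M [-0.16 -0.04  0.  ] w 0.0471 grip 108.9 tilt [ 0.0018 -0.0009]
MOVE [ 0.0013 -0.0011  0.002 ] 0.02
top 314 308 y0 0.0020 yaw 0.77 z0 0.0015 pitch -0.64 x [-0.0064  0.0694] rms 0.0019
scene 462 425 y0 0.0009 yaw 0.10 z0 0.0029 pitch -2.64 x [-0.065   0.0767] rms 0.0018
```

View pics/scene2.png

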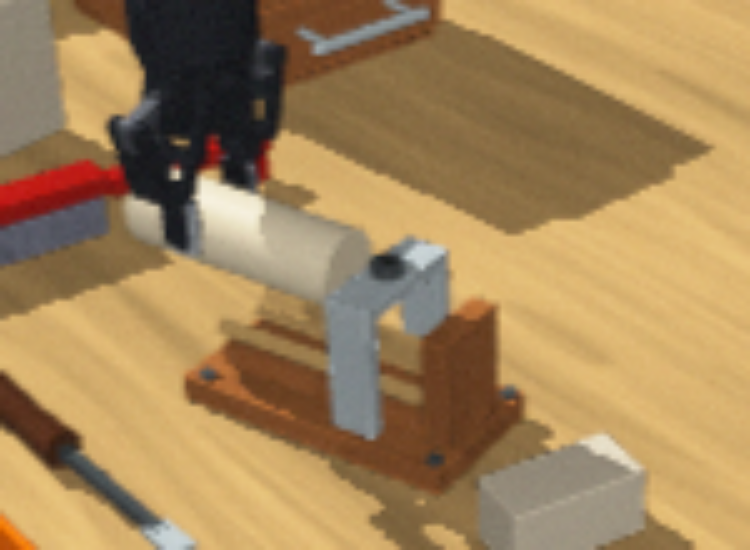

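View pics/top2.png

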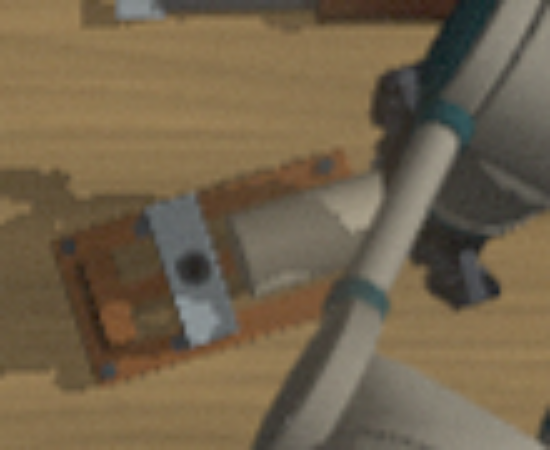

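The shaft hovers over the V. Its leading end is at top crop (240,255) with a clear gap to the bridge (crop 215,300). It sits about 2 mm too far to jig +y and droops 1–2°. I'll correct the sideways error and lower it.

Scaled: 0.028 m is 1.12, 0.029 m is 1.16.

```bash
python3 steer.py '[[[0.08,0.08,0.16,0,0.04],[0.12,0.08,0.48,0,0.04],[0.12,0.08,0.8,0,0.04],[0.12,0.08,1,0,0.04],[0.12,0.08,1.12,0,0.04],[0.12,0.08,1.16,0,0.04],[0.12,0.08,1.16,0,0.04]]]'; python3 go.py .6014 -.2693 .056 107.5
```

```text
time: 6.7
eef_pos: [0.603, -0.2667, 0.0597]
orientation: [[-0.301, 0.954, -0.0], [0.954, 0.301, 0.0], [0.0, -0.0, -1.0]]
ft_force: [0.7, -0.4, -5.2]
width: 0.0472
gripper_force: 108.9
t 6.7 pos [ 0.603  -0.2667  0.0597] yaw 107.5 F [ 0.7 -0.4 -5.2] M [-0.16 -0.04 -0.03] w 0.0472 grip 108.9 tilt [-0.0001  0.0002]
MOVE [-0.002  -0.0023  0.0037] 0.0
```

Scaled: 0.002 m is 0.08, 0.0015 m is 0.06.

```bash
python3 steer.py '[[[0,0,0.04,0,0.04],[0,0,0.06,0,0.04],[0,0,0.08,0,0.04],[0,0,0.08,0,0.04]]]'; python3 go.py .6014 -.2693 .056 107.5;  python3 steer.py '[[[0,0,0.02,0,0.04],[0,0,0.04,0,0.04],[0,0,0.04,0,0.04]]]'; python3 go.py .6014 -.2693 .056 107.5
```

```text
time: 7.1
eef_pos: [0.603, -0.2667, 0.0579]
orientation: [[-0.301, 0.954, 0.0], [0.954, 0.301, 0.0], [0.0, 0.0, -1.0]]
ft_force: [-0.0, -0.7, -5.4]
width: 0.047
gripper_force: 108.9
t 7.1 pos [ 0.603  -0.2667  0.0579] yaw 107.51 F [-0.  -0.7 -5.4] M [-0.08  0.    0.02] w 0.047 grip 108.9 tilt [0.0001 0.0001]
MOVE [-0.002  -0.0023  0.0019] 0.01
time: 7.4
eef_pos: [0.6031, -0.2666, 0.0569]
orientation: [[-0.301, 0.954, 0.0], [0.954, 0.301, 0.0], [0.0, 0.0, -1.0]]
ft_force: [0.4, 0.7, -5.2]
width: 0.047
gripper_force: 108.9
t 7.4 pos [ 0.6031 -0.2666  0.0569] yaw 107.5 F [ 0.4  0.7 -5.2] M [-0.1  -0.03 -0.06] w 0.047 grip 108.9 tilt [0.0002 0.0001]
MOVE [-0.002  -0.0025  0.0009] 0.0
```

```bash
python3 steer.py '[[[0,0,0.02,0,0.04],[0,0,0.04,0,0.04],[0,0,0.04,0,0.04]]]'; python3 steer.py '[[[0,0,0.02,0,0.04],[0,0,0.04,0,0.04],[0,0,0.04,0,0.04]]]'; python3 go.py .6014 -.2693 .055 107.5;  python3 - <<'E'
from sh import *
for n in("top","scene"):
    p,d=env.camera(n);np.savez(n+"3.npz",p=p,d=d)
    a=np.radians(107.5);c=np.array([.5725,-.1777])-.07*np.array([np.cos(a),np.sin(a)])
    fit(n,n+"3.npz",107.5,[*c,.0675],-.1,.085,.033)
E
```

```text
time: 7.7
eef_pos: [0.6031, -0.2667, 0.0562]
orientation: [[-0.301, 0.954, 0.0], [0.954, 0.301, -0.0], [-0.0, 0.0, -1.0]]
ft_force: [-0.4, -0.5, -3.3]
width: 0.0468
gripper_force: 108.9
time: 8.0
eef_pos: [0.603, -0.2669, 0.0557]
orientation: [[-0.301, 0.954, 0.0], [0.954, 0.301, -0.001], [-0.001, 0.0, -1.0]]
ft_force: [-2.5, -1.2, 1.8]
width: 0.0474
gripper_force: 109.6
t 8.0 pos [ 0.603  -0.2669  0.0557] yaw 107.51 F [-2.5 -1.2  1.8] M [ 0.1   0.31 -0.07] w 0.0474 grip 109.6 tilt [ 0.0004 -0.0005]
MOVE [-0.0018 -0.0022  0.0007] 0.01
top 281 275 y0 0.0010 yaw -0.41 z0 -0.0019 pitch 0.13 x [-0.0044  0.0719] rms 0.0022
scene 356 355 y0 -0.0002 yaw 0.45 z0 -0.0008 pitch 0.33 x [-0.0625  0.0694] rms 0.0016
```

Scaled: -0.001 m is -0.04, 0.018 m is 0.72.

```bash
python3 steer.py '[[[0,-0.04,-0.02,0,0.04],[0.08,-0.04,-0.02,0,0.04],[0.24,-0.04,-0.02,0,0.04],[0.4,-0.04,-0.02,0,0.04],[0.56,-0.04,-0.02,0,0.04],[0.68,-0.04,-0.02,0,0.04],[0.72,-0.04,-0.02,0,0.04],[0.72,-0.04,-0.02,0,0.04]]]'; python3 go.py .6014 -.2693 .055 107.5
```

```text
time: 8.9
eef_pos: [0.5972, -0.2493, 0.0557]
orientation: [[-0.301, 0.954, 0.001], [0.954, 0.301, 0.0], [-0.0, 0.001, -1.0]]
ft_force: [3.1, 0.4, 3.0]
width: 0.0469
gripper_force: 109.5
t 8.9 pos [ 0.5972 -0.2493  0.0557] yaw 107.51 F [3.1 0.4 3. ] M [ 0.1  -0.43 -0.28] w 0.0469 grip 109.5 tilt [0.0013 0.0003]
MOVE [-0.0203 -0.002   0.0007] 0.01
```

Scaled: 0.0005 m is 0.02, 0.033 m is 1.32.

```bash
python3 steer.py '[[[0.08,0.02,-0.012,0,0.04],[0.24,0.02,-0.012,0,0.04],[0.48,0.02,-0.012,0,0.04],[0.72,0.02,-0.012,0,0.04],[0.96,0.02,-0.012,0,0.04],[1.16,0.02,-0.012,0,0.04],[1.28,0.02,-0.012,0,0.04],[1.32,0.02,-0.012,0,0.04],[1.32,0.02,-0.012,0,0.04]]]'; python3 go.py .6014 -.2693 .055 107.5;  python3 - <<'E'
from sh import *
for n in("top","scene"):
    p,d=env.camera(n);np.savez(n+"4.npz",p=p,d=d)
    if n=="scene": cv2.imwrite("pics/scene4.png",cv2.resize(p[110:220,150:300,::-1],None,fx=5,fy=5))
    a=np.radians(107.5);c=np.array([.5725,-.1777])-.016*np.array([np.cos(a),np.sin(a)])
    fit(n,n+"4.npz",107.5,[*c,.0654],-.1,.085,.033)
E
```

```text
time: 9.8
eef_pos: [0.5871, -0.2178, 0.0559]
orientation: [[-0.301, 0.954, -0.0], [0.954, 0.301, 0.0], [0.0, 0.0, -1.0]]
ft_force: [2.0, -1.6, 4.8]
width: 0.047
gripper_force: 109.6
t 9.8 pos [ 0.5871 -0.2178  0.0559] yaw 107.51 F [ 2.  -1.6  4.8] M [-0.05 -0.26 -0.43] w 0.047 grip 109.6 tilt [-0.0001  0.0005]
MOVE [-0.0534 -0.0018  0.0009] 0.01
top 73 72 y0 0.0017 yaw 1.26 z0 0.0014 pitch -0.48 x [0.0034 0.0705] rms 0.002
scene 257 245 y0 0.0002 yaw 0.74 z0 0.0017 pitch -0.23 x [-0.0663  0.077 ] rms 0.0017
```

View pics/scene4.png

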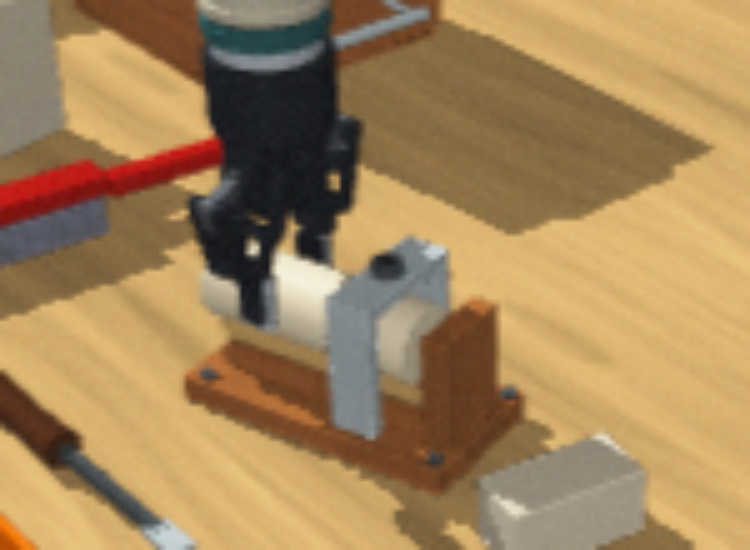

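The shaft is under the bridge. Its leading end (crop 415,340) is roughly 15 mm short of the stop (crop 425,350). I'll creep on with a small yaw relief.

```bash
python3 steer.py '[[[0.08,0.012,-0.012,0.2,0.04],[0.2,0.012,-0.012,0.5,0.04],[0.32,0.012,-0.012,0.5,0.04],[0.4,0.012,-0.012,0.5,0.04],[0.4,0.012,-0.012,0.5,0.04]]]'; python3 go.py .6014 -.2693 .055 107.5; python3 steer.py '[[[0.02,0,0,0,0.04],[0.04,0,0,0,0.04],[0.06,0,0,0,0.04],[0.08,0,0,0,0.04],[0.08,0,0,0,0.04]]]'|grep -E "pos|force"
```

```text
time: 10.4
eef_pos: [0.5839, -0.2079, 0.0558]
orientation: [[-0.294, 0.956, -0.001], [0.956, 0.294, 0.001], [0.001, -0.001, -1.0]]
ft_force: [0.0, -1.9, 2.2]
width: 0.0471
gripper_force: 109.8
t 10.4 pos [ 0.5839 -0.2079  0.0558] yaw 107.07 F [ 0.  -1.9  2.2] M [-0.21 -0.17  0.36] w 0.0471 grip 109.8 tilt [-0.0011  0.0006]
MOVE [-0.0638 -0.0013  0.0007] -0.43
eef_pos: [0.5835, -0.2066, 0.0558]
ft_force: [-0.0, -1.7, 1.9]
gripper_force: 109.8
```

```bash
for i in 1; do python3 steer.py '[[[0.02,0,0,-0.2,0.04],[0.04,0,0,-0.2,0.04],[0.06,0,0,-0.2,0.04],[0.08,0,0,-0.2,0.04]]]'|grep -E "pos|ft_force"; done; python3 steer.py '[[[0.02,0,0,0,0.04],[0.04,0,0,0,0.04],[0.04,0,0,0,0.04]]]'|grep -E "pos|ft_force"; python3 go.py .6014 -.2693 .055 107.5
```

```text
eef_pos: [0.5829, -0.2046, 0.0558]
ft_force: [-1.8, -2.2, 1.8]
eef_pos: [0.5828, -0.2041, 0.0558]
ft_force: [-0.9, -4.4, 0.2]
t 11.6 pos [ 0.5828 -0.2041  0.0558] yaw 107.2 F [-0.9 -4.4  0.2] M [-0.69  0.22 -0.22] w 0.047 grip 109.6 tilt [-0.0005 -0.0004]
MOVE [-0.0678 -0.0015  0.0008] -0.3
```

Scaled: 0.001 m is 0.04, 0.0005 m is 0.02.

```bash
python3 steer.py '[[[0.02,0,0,0,0.04],[0.04,0,0,0,0.04],[0.04,0,0,0,0.04]]]'|grep -E "pos|ft_force"; python3 go.py .6014 -.2693 .055 107.5
python3 - <<'E'
from sh import *
for n in("top","scene"):
    p,d=env.camera(n);np.savez(n+"5.npz",p=p,d=d)
    if n=="scene": cv2.imwrite("pics/scene5.png",cv2.resize(p[110:220,150:300,::-1],None,fx=5,fy=5))
    a=np.radians(107.5);c=np.array([.5725,-.1777])
    fit(n,n+"5.npz",107.5,[*c,.0654],-.1,.073,.033)
E
```

```text
eef_pos: [0.5828, -0.204, 0.0558]
ft_force: [-1.0, -6.4, -1.6]
t 11.9 pos [ 0.5828 -0.204   0.0558] yaw 107.22 F [-1.  -6.4 -1.6] M [-1.03  0.18 -0.22] w 0.0471 grip 109.5 tilt [ 0.0001 -0.0019]
MOVE [-0.0678 -0.0015  0.0009] -0.28
top 73 69 y0 -0.0019 yaw 2.43 z0 -0.0010 pitch 0.63 x [0.0073 0.0684] rms 0.0021
scene 195 194 y0 -0.0001 yaw 0.23 z0 0.0012 pitch -0.05 x [-0.0685  0.0668] rms 0.0015
```

View pics/scene5.png

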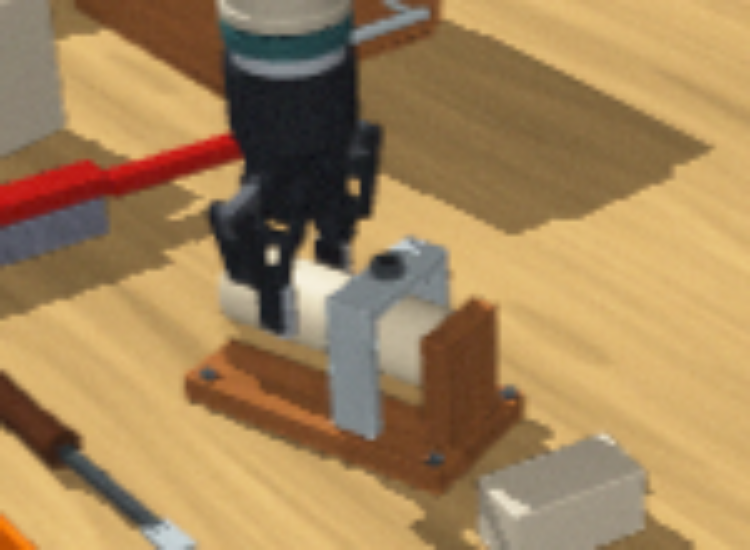

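The end now meets the stop (crop 425,350) and the axial force has risen with no further motion. Now I'll press down in small steps.

The manual's scale: shifts go in units of 25 mm. Converting my numbers, 0.0015 m is 0.06, 0.001 m is 0.04.

```bash
python3 steer.py '[[[-0.02,0,0.02,0,0.04],[-0.02,0,0.04,0,0.04],[-0.02,0,0.06,0,0.04],[-0.02,0,0.06,0,0.04],[-0.02,0,0.06,0,0.04]]]'|grep -E "pos|ft_force"; python3 go.py .6014 -.2693 .055 107.3
```

```text
eef_pos: [0.5828, -0.2041, 0.0558]
ft_force: [-3.4, -4.7, 7.6]
t 12.5 pos [ 0.5828 -0.2041  0.0558] yaw 107.21 F [-3.4 -4.7  7.6] M [-0.66  0.58 -0.19] w 0.047 grip 110.4 tilt [ 0.0004 -0.0014]
MOVE [-0.0678 -0.0015  0.0009] -0.09
```

```bash
python3 steer.py '[[[0,-0.012,0.02,0,0.04],[0,-0.024,0.04,0,0.04],[0,-0.024,0.056,0,0.04],[0,-0.024,0.056,0,0.04],[0,-0.024,0.056,0,0.04]]]'|grep -E "pos|ft_force"; python3 go.py .6014 -.2693 .055 107.3
```

```text
eef_pos: [0.5828, -0.2041, 0.0557]
ft_force: [-3.3, -3.6, 13.8]
t 13.0 pos [ 0.5828 -0.2041  0.0557] yaw 107.21 F [-3.3 -3.6 13.8] M [-0.47  0.76 -0.13] w 0.0467 grip 110.7 tilt [ 0.002  -0.0015]
MOVE [-0.0678 -0.0015  0.0009] -0.09
```

Scaled: -0.0006 m is -0.024, -0.0003 m is -0.012.

```bash
python3 steer.py '[[[0,-0.012,0.008,0,0.04],[0,-0.024,0.012,0,0.04],[0,-0.024,0.012,0,0.04],[0,-0.024,0.012,0,0.04],[0,-0.024,0.012,0,0.04]]]'|grep -E "pos|ft_force"
python3 - <<'E'
from sh import *
for n in("top","scene"):
    p,d=env.camera(n);np.savez(n+"6.npz",p=p,d=d)
    fit(n,n+"6.npz",107.3,[.5725,-.1777,.0654],-.1,.073,.033)
s=env.observe();print(s["time"],s["eef_pos"],s["ft_force"],s["moment"],abs(s["joint_velocities"]).max())
E
```

```text
eef_pos: [0.5828, -0.2041, 0.0557]
ft_force: [-2.4, -3.1, 14.7]
top 78 77 y0 0.0016 yaw -0.24 z0 0.0005 pitch -0.09 x [0.0036 0.0684] rms 0.0022
scene 185 184 y0 0.0001 yaw 0.29 z0 0.0014 pitch 0.22 x [-0.0683  0.0657] rms 0.0016
13.6 [ 0.58280082 -0.20409308  0.0557188 ] [-2.98468556 -3.09422985 15.35379393] [-0.39095946  0.61919737 -0.0890829 ] 0.11861950167807572
```

The push is steady at about 15 N. The shaft is level, aligned, and against the stop, so I'm handing in.

```bash
python3 -c "
from bench import env
print(env.job_done())"
```

```text
the job is handed in; nothing more can be done
None
```

The job is handed in at about 13.6 s: the shaft lies in the V with its end against the stop, still gripped and pressed down with about 15 N; the hand-in returned no verdict.

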